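# Start the hand bolt in the bedside lamp's base and hold it

### The arm

A 6-joint arm with a two-finger parallel gripper is mounted at the origin on the work surface. World frame = base frame: x ahead of the robot, y to its left, z up, the work surface at z = 0. Lengths are in m, angles in rad, forces in N, time in s.
With the tool pointing down it reaches from about 0.35 to 0.775 m from the base axis. Payload 5.5 kg.
Tool frame: the origin (TCP) lies between the finger pads, 19 mm behind the fingertips; this is the grasp point; z points along the fingers, y is the line along which they close (so a half turn about z gives the same grasp; the last joint's range is limited). The gripper opens to 85 mm and grips with 20 to 120 N. Pads are 22 mm wide; open, the fingers measure 114 mm over their backs; the gripper's body (76 mm by 85 mm) begins 54 mm behind the grasp point. The pads swing forward as they close: fully open they stand 13 mm farther back than shut.
Start: joints at [1.14, 0.313, 0.046, 1.304, 0, 1.431], TCP at [0.165, 0.551, 0.25] pointing down, gripper open.
Joint ranges: [-2.76, 2.76], [-0.86, 1.69], [-1.03, 1.26], [-2.2, 2.34], [-1.47, 1.5], [-3.14, 3.14]. Speed limits (rad/s): [2.57, 2.57, 3.14, 3.14, 3.14, 3.14].

### API

Orientations are given as a unit quaternion [w, x, y, z].
In Python, from workcell import env gives the robot as it stands. The module is installed in compiled form; this text tells all that it offers.
- The arm moves only by the tool carry_out, never from a script. Its argument "series" is a list of rows, each an object with "delta_rot": the turn, a rotation vector about the world's x, y, z normalised to -1 to 1, where 1 is 0.1 rad, a list of three; "travel": the shift along the world's x, y, z normalised to -1 to 1, where 1 is 0.025 m, a list of three; "fingers": the closure, from -1 (fully open) to 1 (shut). In form: [{"delta_rot": [ax, ay, az], "travel": [tx, ty, tz], "fingers": fingers}, ...]. A call has 1 to 5 rows; each row shifts and turns the commanded pose from where the row before left it; what a row does not reach is not made up. A row lasts 1/8 s, in which the tool goes at most 62.5 mm and 10.7 degrees, less where a joint would pass 70% of its speed; a pose out of reach is approached as far as the arm can. A call with a number of a shift or a turn outside -1 to 1 is refused whole. A call with a gripper value outside its range is refused whole. The fingers move at their own pace and stop on an object; "squeeze" is the grip in N (left out, the last holds). Time passes only in rows, so rows that do not move let the fingers close. It gives the time, the measured TCP pose, the force, the opening and the grip force at its end, in the units of the state.
- env.get_state(): the state, without advancing time (a new reading comes with each control period).
- env.read_camera(name): name is "scene" or "top" or "wrist"; returns a dict with "color" (420x560x3 uint8, red, green, blue), "fx", "fy", "cx", "cy" (pixels), "D" ([k1, k2, p1, p2, k3] as OpenCV has them; the pictures are not rectified), "world_from_camera" (4x4, takes a point from camera to world coordinates); the wrist camera has in their place "hand_eye" (4x4, takes a point from camera to tool coordinates, whose origin is the TCP and whose axes are the flange's). Camera axes: x right, y up, looking along -z (the intrinsics and any distortion apply to the point x, -y, -z); pixel columns grow to the right and rows downward; lengths in m; the calibration is good to about 2 mm. A picture is of the moment at which its call begins: read the wrist's pose just before it. There is no depth.
- env.hand_in(): hands the job in; it is judged then, once.
The state is a dict: "clock": time; "joint_pos": joint angles; "qvel": joint speeds; "tau": joint torques, N m; "tcp_pos": TCP position; "orientation": TCP orientation; "wrist_force": force on the tool from outside, world axes, zero at the start; "ft_torque": the same for the moment, N m; "finger_gap": finger opening in m; "grip_force": force on a finger pad.
Only numpy, scipy, OpenCV 4.12 (cv2) and the standard library are available. Lean on these libraries where they do the work, as an engineer would, in place of code of your own. Each camera call takes 0.05 s, during which the arm holds its last target. There are 200 camera calls.

### The job

Start the hand bolt that stands upright in the boss of the bedside lamp's round base: turn it backward (anticlockwise from above) until it drops off the start of the thread by one pitch, stop there, and then turn it forward (clockwise) one full turn. Finish still gripping its knob from the sides, keeping it still, so that the lamp's bracket can be slipped under it; leave everything else on the table where it is.

Things in the scene. Friction and masses are not known exactly. Their poses are not given: they have to be found in the camera images.
- lamp_base: Lamp base, plain steel, fixed to the table: a disc 150 mm across and 16 mm thick with a dark steel boss 52 mm across in its centre, rising to 62 mm above the table. Origin: centre of the disc's underside, on the bolt's axis; z up. Its yaw varies.
- boss_top (a point): Centre of the boss's top face, 62 mm above the table, on the bolt's vertical axis. When a tight grip holds the bolt up at the drop, the thread's upward push on it vanishes; it then falls when the grip is opened or lowered.
- bolt: Plain steel hand bolt, upright in the boss: a round grooved knob 34 mm across and 30 mm high on a 24 mm shank with a coarse right-hand thread; 105 to 195 g. Origin: centre of the knob's underside, 14 to 29 mm above the boss's top during the job; z up, x along the ridge on the knob's top. It is captive and cannot tip: it only turns about its axis and rises or sinks.
- bolt_top (a point): Centre of the flat top of the bolt's knob, 30 mm above the bolt's origin; 117 to 120 mm above the table at the start. A straight ridge 3 mm high runs on it from the centre to the rim and shows how far the bolt has turned.
- bolt_turn (a joint): Turn of the bolt, rad: grows forward (clockwise from above), falls backward. 0 is the start of the boss's thread: turned backward, the bolt drops just past it (about -0.1) if it is free to fall. It starts between 0.4 and 1.9, not yet dropped. Light friction (0.02 N m); it stays where it is left.
- bolt_height (a joint): Height of the bolt, m, up positive; 0 is where it rests on the very start of the thread. One turn forward sinks it by the pitch, 7 mm: before the drop it rests at -0.007 x bolt_turn / 6.28, after the drop 7 mm lower than that: about -0.007 at the drop and -0.014 one turn on. It sinks by its own weight when free. The thread has 1 mm of play. It can be raised to +0.004 at most.
- spare_bolt: Bystander: a second bolt of the same make lying on its side near the lamp base, about 78 mm long, 34 mm across the knob.
- bracket: Bystander: dark steel fork bracket lying near the lamp base, 130 by 50 mm, 5 mm thick with a 60 mm high upright tab at one end.
- tumbler: Bystander: drinking glass near the lamp base, 66 mm across, 120 mm high.
- remote: Bystander: black remote control lying flat, 160 by 46 by 18 mm.
- book: Bystander: closed book lying flat, 190 by 125 by 28 mm.
- clock: Bystander: white alarm clock, 45 by 85 by 90 mm.
- glasses_case: Bystander: glasses case, 160 by 60 by 36 mm.

How it is judged:
On the way:
1. the bolt has been turned backward to the start of the thread and has dropped by a pitch (value of joint bolt_turn between -1 and 0.3 rad and value of joint bolt_height below -0.0045 m), for 0.1 s.
At the end, for the whole second after the job is handed in: After the drop, the bolt is turned forward to 5.48 to 7.08 rad (one turn within 0.8) at a height of -16.5 to -11.5 mm, at rest, gripped: fingers press it with over 2 N, TCP within 12 mm of its axis and at most 8 mm above its top (value of joint bolt_turn between 5.48 and 7.08 rad and value of joint bolt_height between -0.0165 and -0.0115 m and contact force between the fingers and bolt above 2 N and horizontal distance between the grasp point and bolt_top below 0.012 m and z of the grasp point in the frame of bolt_top below 0.008 m and angular speed of bolt below 0.1 rad/s and linear speed of bolt below 0.01 m/s); the arm keeps its last pose, push and grip.
It fails at once if the bolt is turned backward more than 1 rad past the start of the thread (value of joint bolt_turn below -1 rad).
It fails at once if a bystander is moved more than 30 mm (distance of any of spare_bolt, bracket, tumbler, remote, book, clock, glasses_case from where it was at the start of the episode above 0.03 m).
It also fails if it takes over 72 s, if anything falls off the work surface, if the arm or the gripper's body presses on something with over 40 N, if the wrist force passes 120 N, or if a joint passes its speed limit or range.

## Working session

There is one attempt and no reset: what is moved stays moved. The work goes in short steps, Python scripts to look and compute and a tool call to move; the robot and the scene stay as the last step left them, time stands still between calls to the robot, and variables do not carry over. Pictures are saved under pics/ and viewed, at most 10 in all, crops included, and the job is handed in when it is done.

Besides the shell and the picture viewer there is one more tool, called by a JSON object that holds its "fn" and its "kwargs". carry_out: Moves the arm, as the interface text tells. Its arguments: {"type":"object","properties":{"series":{"type":"array","items":{"type":"object","properties":{"delta_rot":{"type":"array","items":{"type":"number"}},"travel":{"type":"array","items":{"type":"number"}},"fingers":{"type":"number"}}}},"squeeze":{"type":"number"}},"required":["series"]}

```bash
mkdir -p pics
cat > h.py <<'E'
import numpy as np, cv2
from workcell import env
from scipy.spatial.transform import Rotation as R
def cam(n):
    s=env.get_state(); c=env.read_camera(n)
    if 'hand_eye' in c:
        T=np.eye(4); q=s['orientation']; T[:3,:3]=R.from_quat([q[1],q[2],q[3],q[0]]).as_matrix(); T[:3,3]=s['tcp_pos']
        c['world_from_camera']=T@np.array(c['hand_eye'])
    return c
def ray(c,u,v):
    K=np.array([[c['fx'],0,c['cx']],[0,c['fy'],c['cy']],[0,0,1.]])
    p=cv2.undistortPoints(np.array([[[u,v]]],float),K,np.array(c['D'],float))[0,0]
    W=np.array(c['world_from_camera']); return W[:3,3],W[:3,:3]@np.array([p[0],-p[1],-1])
def onz(c,u,v,z):
    o,d=ray(c,u,v); return o+d*(z-o[2])/d[2]
def tri(rs):
    A=np.zeros((3,3));b=np.zeros(3)
    for o,d in rs:
        d=d/np.linalg.norm(d);P=np.eye(3)-np.outer(d,d);A+=P;b+=P@o
    x=np.linalg.solve(A,b); return x,[np.linalg.norm((np.eye(3)-np.outer(d,d)/(d@d))@(x-o)) for o,d in rs]
def proj(c,X):
    W=np.linalg.inv(np.array(c['world_from_camera'])); p=W[:3,:3]@np.array(X)+W[:3,3]
    K=np.array([[c['fx'],0,c['cx']],[0,c['fy'],c['cy']],[0,0,1.]])
    return cv2.projectPoints(np.array([[p[0],-p[1],-p[2]]]),np.zeros(3),np.zeros(3),K,np.array(c['D'],float))[0].ravel()
def save(c,n): cv2.imwrite('pics/'+n,c['color'][:,:,::-1])
E
python3 - <<'E'
from h import *
s=env.get_state(); print({k:np.round(v,3) for k,v in s.items()})
ims=[]
for n in ['scene','top']:
    c=cam(n); save(c,n+'0.png'); print(n,np.round(c['world_from_camera'],3).tolist(),c['fx'])
c=cam('wrist'); save(c,'wrist0.png'); print(np.round(c['hand_eye'],3).tolist())
E
```

```text
{'clock': np.float64(0.0), 'joint_pos': array([1.14 , 0.314, 0.045, 1.304, 0.   , 1.431]), 'qvel': array([-0.001,  0.002,  0.002,  0.001, -0.001,  0.001]), 'tau': array([-0.0000e+00, -4.8063e+01,  2.9853e+01,  2.0000e-02, -0.0000e+00,
        0.0000e+00]), 'tcp_pos': array([0.165, 0.55 , 0.249]), 'orientation': array([-0.   ,  0.145,  0.989, -0.001]), 'wrist_force': array([ 0.332,  0.099, -0.103]), 'ft_torque': array([-0.032,  0.011,  0.024]), 'grip_force': np.float64(0.0), 'finger_gap': np.float64(0.085)}
scene [[-0.886, -0.301, 0.352, 0.984], [0.463, -0.586, 0.665, 0.726], [0.006, 0.752, 0.659, 0.845], [0.0, 0.0, 0.0, 1.0]] 403.09951718805763
top [[-0.014, 0.979, -0.203, 0.303], [-1.0, -0.014, -0.001, -0.008], [-0.004, 0.203, 0.979, 1.41], [0.0, 0.0, 0.0, 1.0]] 464.81645138842833
[[-0.0, 0.96, 0.28, 0.071], [1.0, 0.0, 0.0, -0.001], [0.0, 0.28, -0.96, -0.123], [0.0, 0.0, 0.0, 1.0]]
```

View pics/scene0.png

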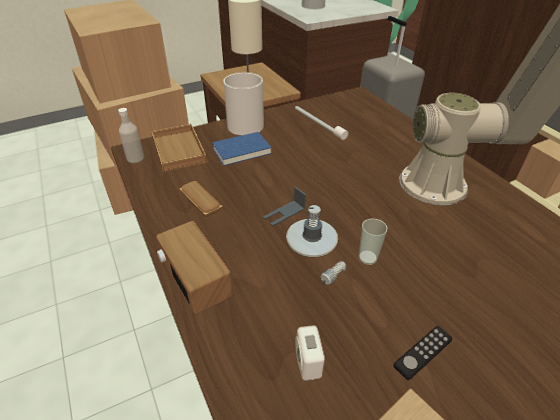

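View pics/top0.png

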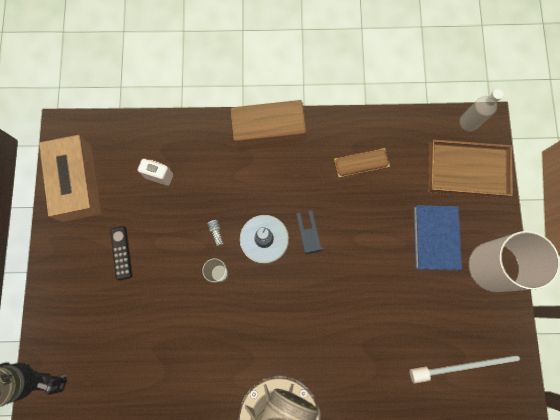

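The scene view shows the bolt on its disc at about (314,215); the top view shows it at about (263,235). The tumbler and spare bolt are to its left (+y) and the bracket to its right. I'll zoom in on both.

Run:
```python
from h import *
a=cv2.imread('pics/scene0.png')[190:260,270:360]; b=cv2.imread('pics/top0.png')[205:275,230:320]
f=lambda i:cv2.resize(i,None,fx=4.4,fy=4.4,interpolation=cv2.INTER_CUBIC)
cv2.imwrite('pics/crop.png',np.hstack([f(a),f(b)]))
```

```text
(no output)
```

View pics/crop.png

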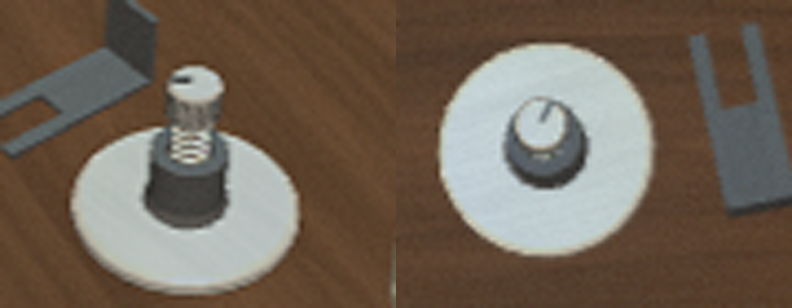

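In the crop, the knob top's centre is at about scene px (314.3,209.1) and top px (263.0,233.1). The dark ridge points up and slightly right in the top view.

Run:
```python
from h import *
a=cam('scene');b=cam('top')
print(tri([ray(a,314.3,209.1),ray(b,263,233.1)]))
for c,u,v in [(a,314.3,209.1),(b,263,233.1)]: print(onz(c,u,v,.119))
for c,p in [(a,(312,237)),(b,(264,239))]:
    im=c['color'].astype(int); m=((im.min(2)>140)).astype(np.uint8)
    m=cv2.morphologyEx(m,cv2.MORPH_CLOSE,np.ones((5,5)))
    cs,_=cv2.findContours(m,cv2.RETR_EXTERNAL,cv2.CHAIN_APPROX_NONE)
    k=[x for x in cs if cv2.pointPolygonTest(x,p,True)>-25 and cv2.contourArea(x)>800]
    for x in k:
        e=cv2.fitEllipse(cv2.convexHull(x)); pts=np.array([onz(c,*q[0],.016)[:2] for q in x]); (cx,r)=cv2.minEnclosingCircle(pts.astype(np.float32)); print(e,onz(c,*e[0],.016),cx,r)
print(onz(b,(545-396)/4.4+230,123/4.4+205,.12),onz(b,(550-396)/4.4+230,104/4.4+205,.12))
```

```text
(array([0.51138307, 0.03704256, 0.11383744]), [np.float64(0.001295858698007381), np.float64(0.0012958586980072943)])
[0.51382353 0.04284513 0.119     ]
[0.51156035 0.03604799 0.119     ]
((311.7784423828125, 236.6973876953125), (36.09406661987305, 50.696632385253906), 95.31427764892578) [0.51638892 0.04571548 0.016     ] (0.5145601034164429, 0.042429085820913315) 0.0741603896021843
((263.55804443359375, 238.57705688476562), (47.7278938293457, 48.19050598144531), 66.64090728759766) [0.51142985 0.03797189 0.016     ] (0.5124263167381287, 0.037967193871736526) 0.07337698340415955
[0.51177627 0.03358618 0.12      ] [0.52402201 0.03029419 0.12      ]
```

{"fn": "carry_out", "kwargs": {"series": [{"delta_rot":[0,0,0],"travel":[0.69,-1,0],"fingers":-1},{"delta_rot":[0,0,0],"travel":[0.69,-1,0],"fingers":-1},{"delta_rot":[0,0,0],"travel":[0.69,-1,0],"fingers":-1},{"delta_rot":[0,0,0],"travel":[0.69,-1,0],"fingers":-1},{"delta_rot":[0,0,0],"travel":[0.69,-1,0],"fingers":-1}], "squeeze": 40}}

```text
clock: 0.88
tcp_pos: [0.2515, 0.425, 0.25]
orientation: [0.0, 0.145, 0.989, 0.0]
wrist_force: [0.1, 1.5, 0.1]
finger_gap: 0.0855
grip_force: 0.0
```

{"fn": "carry_out", "kwargs": {"series": [{"delta_rot":[0,0,0],"travel":[0.69,-1,0],"fingers":-1},{"delta_rot":[0,0,0],"travel":[0.69,-1,0],"fingers":-1},{"delta_rot":[0,0,0],"travel":[0.69,-1,0],"fingers":-1},{"delta_rot":[0,0,0],"travel":[0.69,-1,0],"fingers":-1},{"delta_rot":[0,0,0],"travel":[0.69,-1,0],"fingers":-1}]}}

```text
clock: 1.5
tcp_pos: [0.3378, 0.3, 0.25]
orientation: [0.0, 0.145, 0.989, 0.0]
wrist_force: [0.1, -0.4, 0.8]
finger_gap: 0.0848
grip_force: 0.0
```

{"fn": "carry_out", "kwargs": {"series": [{"delta_rot":[0,0,0],"travel":[0.69,-1,0],"fingers":-1},{"delta_rot":[0,0,0],"travel":[0.69,-1,0],"fingers":-1},{"delta_rot":[0,0,0],"travel":[0.69,-1,0],"fingers":-1},{"delta_rot":[0,0,0],"travel":[0.69,-1,0],"fingers":-1},{"delta_rot":[0,0,0],"travel":[0.69,-1,0],"fingers":-1}]}}

```text
clock: 2.12
tcp_pos: [0.424, 0.175, 0.25]
orientation: [0.0, 0.145, 0.989, 0.0]
wrist_force: [-0.4, 0.3, 0.8]
finger_gap: 0.0855
grip_force: 0.0
```

{"fn": "carry_out", "kwargs": {"series": [{"delta_rot":[0,0,0],"travel":[0.69,-1,0],"fingers":-1},{"delta_rot":[0,0,0],"travel":[0.69,-1,0],"fingers":-1},{"delta_rot":[0,0,0],"travel":[0.69,-1,0],"fingers":-1},{"delta_rot":[0,0,0],"travel":[0.69,-1,0],"fingers":-1},{"delta_rot":[0,0,0],"travel":[0.69,-1,0],"fingers":-1}]}}

```text
clock: 2.75
tcp_pos: [0.5103, 0.05, 0.25]
orientation: [0.0, 0.145, 0.989, 0.0]
wrist_force: [0.1, -1.1, 0.1]
finger_gap: 0.085
grip_force: 0.0
```

Run:
```python
from h import *
s=env.get_state(); print({k:np.round(s[k],3) for k in('clock','joint_pos','tcp_pos','orientation')})
c=cam('wrist'); save(c,'w1.png'); print(proj(c,[.512,.038,.119]))
```

```text
{'clock': np.float64(2.75), 'joint_pos': array([-0.059,  0.193, -0.113,  1.265,  0.   ,  0.232]), 'tcp_pos': array([0.51, 0.05, 0.25]), 'orientation': array([0.   , 0.145, 0.989, 0.   ])}
[268.92001099 215.1653617 ]
```

View pics/w1.png

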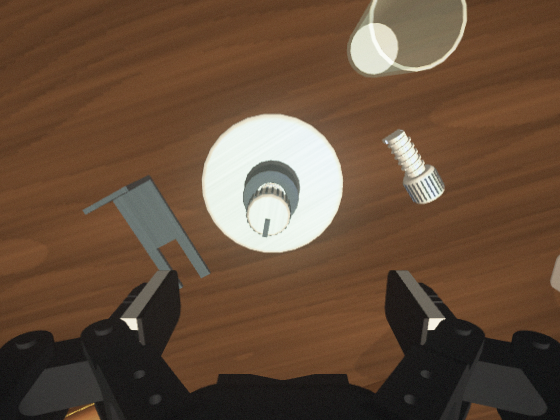

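Wrist view: the knob top is at about (269,215), which matches the predicted projection (268.9,215.2), and the path down is clear. Next I'll check the three-view height and move the TCP over the axis.

Run:
```python
from h import *
a=cam('scene');b=cam('top');c=cam('wrist')
im=c['color'].astype(int)[190:245,240:300]; m=(im.min(2)>150).astype(np.uint8)
r=[ray(a,314.3,209.1),ray(b,263,233.1),ray(c,269,215)]
print(tri(r),tri([r[0],r[2]]),tri([r[1],r[2]]))
print(onz(c,269,215,.119),env.get_state()['tcp_pos'])
```

```text
(array([0.51197851, 0.03741034, 0.11456564]), [np.float64(0.0015941979506436507), np.float64(0.0012484984678702677), np.float64(0.0009189913863715664)]) (array([0.51195774, 0.03842642, 0.11537128]), [np.float64(0.0010377302669879575), np.float64(0.0010377302669880113)]) (array([0.51345032, 0.03670031, 0.11061763]), [np.float64(0.0006410037502682053), np.float64(0.0006410037502680671)])
[0.51170525 0.03809349 0.119     ] [0.50968461 0.05066555 0.2497286 ]
```

{"fn": "carry_out", "kwargs": {"series": [{"delta_rot":[0,0,0],"travel":[0.07,-0.48,-1],"fingers":-1},{"delta_rot":[0,0,0],"travel":[0,0,-1],"fingers":-1},{"delta_rot":[0,0,0],"travel":[0,0,0],"fingers":-1}]}}

```text
clock: 3.32
tcp_pos: [0.5095, 0.0398, 0.1985]
orientation: [-0.002, 0.144, 0.99, 0.0]
wrist_force: [-0.4, 0.0, 0.8]
finger_gap: 0.0855
grip_force: 0.0
```

Run:
```python
from h import *
c=cam('wrist'); save(c,'w2.png'); print(proj(c,[.512,.038,.119]),env.get_state()['tcp_pos'])
```

```text
[282.12417917 236.31833901] [0.51050657 0.03973785 0.19978043]
```

View pics/w2.png

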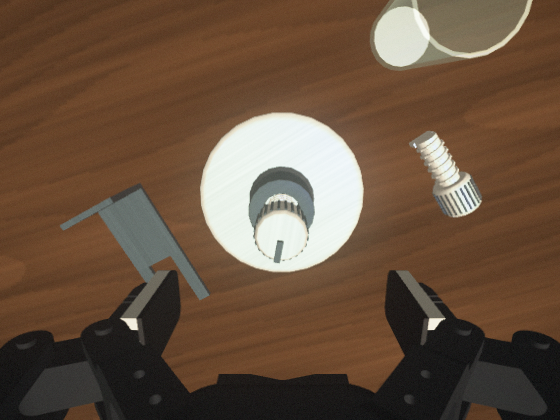

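The knob is at (281,236) against a predicted (282,236), so the position holds. Descending and gripping.

{"fn": "carry_out", "kwargs": {"series": [{"delta_rot":[0,0,0],"travel":[0,-0.04,-0.9],"fingers":-1},{"delta_rot":[0,0,0],"travel":[0,0,-0.9],"fingers":-1},{"delta_rot":[0,0,0],"travel":[0,0,-0.9],"fingers":-1},{"delta_rot":[0,0,0],"travel":[0,0,-0.9],"fingers":-1},{"delta_rot":[0,0,0],"travel":[0,0,0],"fingers":-0.2}], "squeeze": 40}}

```text
clock: 4.0
tcp_pos: [0.5109, 0.0384, 0.1099]
orientation: [-0.001, 0.145, 0.99, 0.0]
wrist_force: [-0.1, 0.4, 1.1]
finger_gap: 0.0701
grip_force: 0.0
```

{"fn": "carry_out", "kwargs": {"series": [{"delta_rot":[0,0,0],"travel":[0,0,0],"fingers":0.0},{"delta_rot":[0,0,0],"travel":[0,0,0],"fingers":0.1},{"delta_rot":[0,0,0],"travel":[0,0,0],"fingers":1},{"delta_rot":[0,0,0],"travel":[0,0,0],"fingers":1},{"delta_rot":[0,0,0],"travel":[0,0,0],"fingers":1}]}}

```text
clock: 4.62
tcp_pos: [0.5125, 0.0378, 0.111]
orientation: [0.001, 0.145, 0.989, 0.0]
wrist_force: [-0.4, -0.4, 6.5]
finger_gap: 0.0327
grip_force: 39.6
```

Run:
```python
from h import *
s=env.get_state(); print({k:np.round(s[k],3) for k in('clock','joint_pos','tcp_pos','orientation','wrist_force','finger_gap','grip_force')})
c=cam('wrist'); a=cam('scene'); im=np.hstack([c['color'],cv2.resize(a['color'][170:255,270:355],(420,420))])
cv2.imwrite('pics/g1.png',cv2.resize(im,None,fx=.8,fy=.8)[:,:,::-1])
```

```text
{'clock': np.float64(4.625), 'joint_pos': array([-0.083,  0.282, -0.354,  0.933,  0.   ,  0.208]), 'tcp_pos': array([0.512, 0.038, 0.111]), 'orientation': array([0.001, 0.145, 0.989, 0.   ]), 'wrist_force': array([-0.367, -0.35 ,  6.462]), 'finger_gap': np.float64(0.033), 'grip_force': np.float64(39.618)}
```

View pics/g1.png

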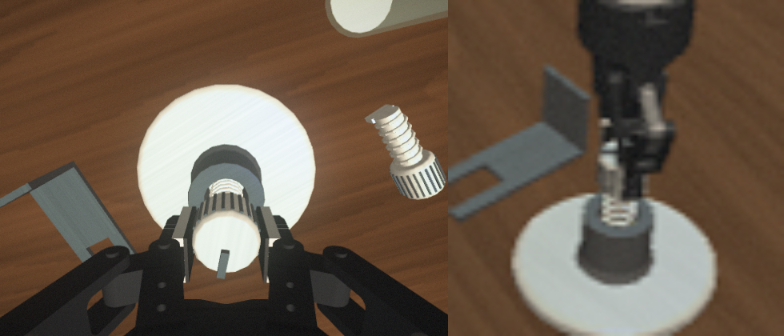

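The knob is gripped and centred, with its top at about wrist px (283,306). First backward stroke of 0.5 rad, then open and check for the drop.

{"fn": "carry_out", "kwargs": {"series": [{"delta_rot":[0,0,1],"travel":[0,0,0.0045],"fingers":1},{"delta_rot":[0,0,1],"travel":[0,0,0.0045],"fingers":1},{"delta_rot":[0,0,1],"travel":[0,0,0.0045],"fingers":1},{"delta_rot":[0,0,1],"travel":[0,0,0.0045],"fingers":1},{"delta_rot":[0,0,1],"travel":[0,0,0.0045],"fingers":1}]}}

```text
clock: 5.35
tcp_pos: [0.5125, 0.0377, 0.1115]
orientation: [0.001, -0.106, 0.994, -0.0]
wrist_force: [0.5, -0.6, 5.4]
finger_gap: 0.0328
grip_force: 40.0
```

{"fn": "carry_out", "kwargs": {"series": [{"delta_rot":[0,0,0],"travel":[0,0,0],"fingers":1},{"delta_rot":[0,0,0],"travel":[0,0,0],"fingers":-0.2},{"delta_rot":[0,0,0],"travel":[0,0,0],"fingers":-0.2},{"delta_rot":[0,0,0],"travel":[0,0,0],"fingers":-0.2}]}}

```text
clock: 5.85
tcp_pos: [0.5113, 0.0379, 0.1103]
orientation: [-0.0, -0.104, 0.995, 0.0]
wrist_force: [-0.5, 0.1, 0.3]
finger_gap: 0.0512
grip_force: 0.0
```

```bash
cat >> h.py <<'E'
def chk(n):
    s=env.get_state(); print({k:np.round(s[k],3) for k in('clock','joint_pos','tcp_pos','wrist_force','finger_gap')})
    c=cam('wrist'); save(c,n)
    K=c['color'].astype(int); m=((K.min(2)>170)&(np.ptp(K,axis=2)<40)).astype(np.uint8)
    m[:275]=0; m[:,:230]=0; m[:,335:]=0
    k,l,st,ce=cv2.connectedComponentsWithStats(m); i=1+np.argmax(st[1:,4])
    x,y,w,h,A=st[i]; u=x+w/2; row=y+h-1
    s=env.get_state()
    # ridge: dark pixels within the knob's top
    print('blob cols',x,x+w-1,'bottom',row,'area',A)
    for z in (.12,.118,.111,.106,.104):
        # predicted near rim (bottom row) and width for top at z
        P=np.array([proj(c,[.512+.017*np.cos(t),.038+.017*np.sin(t),z]) for t in np.linspace(0,6.28,73)])
        print(z,'pred bottom %.0f width %.0f'%(P[:,1].max(),np.ptp(P[:,0])),'centre',np.round(proj(c,[.512,.038,z])))
E
python3 -c "
from h import *
chk('w3.png')"
```

```text
{'clock': np.float64(5.85), 'joint_pos': array([-0.083,  0.282, -0.355,  0.935,  0.   , -0.292]), 'tcp_pos': array([0.511, 0.038, 0.11 ]), 'wrist_force': array([-0.53 ,  0.075,  0.268]), 'finger_gap': np.float64(0.051)}
blob cols 240 334 bottom 345 area 4846
0.12 pred bottom 353 width 92 centre [284. 314.]
0.118 pred bottom 349 width 91 centre [284. 311.]
0.111 pred bottom 338 width 86 centre [284. 301.]
0.106 pred bottom 331 width 84 centre [284. 295.]
0.104 pred bottom 328 width 82 centre [284. 292.]
```

View pics/w3.png

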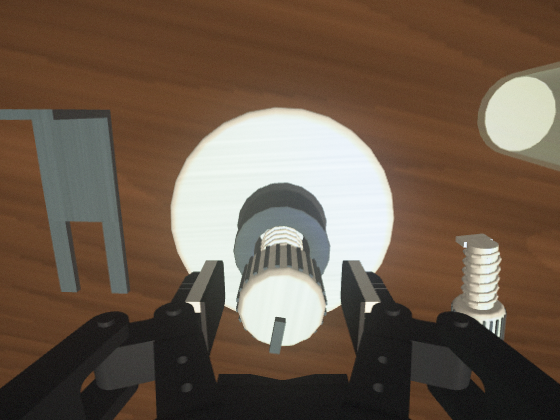

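Not dropped: the near rim is at row 345, and a drop would put it near 334. The ridge followed the fingers. Next stroke.

{"fn": "carry_out", "kwargs": {"series": [{"delta_rot":[0,0,0],"travel":[0,0,0],"fingers":1},{"delta_rot":[0,0,0],"travel":[0,0,0],"fingers":1},{"delta_rot":[0,0,0],"travel":[0,0,0],"fingers":1},{"delta_rot":[0,0,1],"travel":[0,0,0.0045],"fingers":1},{"delta_rot":[0,0,1],"travel":[0,0,0.0045],"fingers":1}]}}

```text
clock: 6.52
tcp_pos: [0.5117, 0.0374, 0.1108]
orientation: [-0.0, -0.205, 0.979, -0.0]
wrist_force: [-0.1, -2.7, -0.7]
finger_gap: 0.033
grip_force: 39.8
```

{"fn": "carry_out", "kwargs": {"series": [{"delta_rot":[0,0,1],"travel":[0,0,0.0045],"fingers":1},{"delta_rot":[0,0,1],"travel":[0,0,0.0045],"fingers":1},{"delta_rot":[0,0,1],"travel":[0,0,0.0045],"fingers":1},{"delta_rot":[0,0,0],"travel":[0,0,0],"fingers":1}]}}

```text
clock: 7.02
tcp_pos: [0.5118, 0.0371, 0.111]
orientation: [-0.0, -0.346, 0.938, -0.001]
wrist_force: [0.7, -5.9, -1.8]
finger_gap: 0.0329
grip_force: 39.8
```

{"fn": "carry_out", "kwargs": {"series": [{"delta_rot":[0,0,0],"travel":[0,0,0],"fingers":-0.2},{"delta_rot":[0,0,0],"travel":[0,0,0],"fingers":-0.2},{"delta_rot":[0,0,0],"travel":[0,0,0],"fingers":-0.2}]}}

```text
clock: 7.4
tcp_pos: [0.5116, 0.0383, 0.1112]
orientation: [0.0, -0.347, 0.938, 0.0]
wrist_force: [1.0, -0.1, -0.0]
finger_gap: 0.0514
grip_force: 0.0
```

```bash
python3 -c "
from h import *
chk('w4.png')"
```

```text
{'clock': np.float64(7.4), 'joint_pos': array([-0.082,  0.282, -0.353,  0.936,  0.001, -0.791]), 'tcp_pos': array([0.512, 0.038, 0.111]), 'wrist_force': array([ 1.005, -0.134, -0.047]), 'finger_gap': np.float64(0.051)}
blob cols 230 334 bottom 332 area 4350
0.12 pred bottom 351 width 92 centre [283. 312.]
0.118 pred bottom 347 width 90 centre [283. 309.]
0.111 pred bottom 336 width 86 centre [283. 300.]
0.106 pred bottom 329 width 83 centre [283. 293.]
0.104 pred bottom 326 width 82 centre [283. 291.]
```

```bash
python3 -c "
from h import *
a=[cv2.imread('pics/%s.png'%n)[170:420,170:400] for n in('w3','w4')]
cv2.imwrite('pics/cmp.png',cv2.resize(np.hstack(a),None,fx=1.6,fy=1.6))"
```

```text
(no output)
```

View pics/cmp.png

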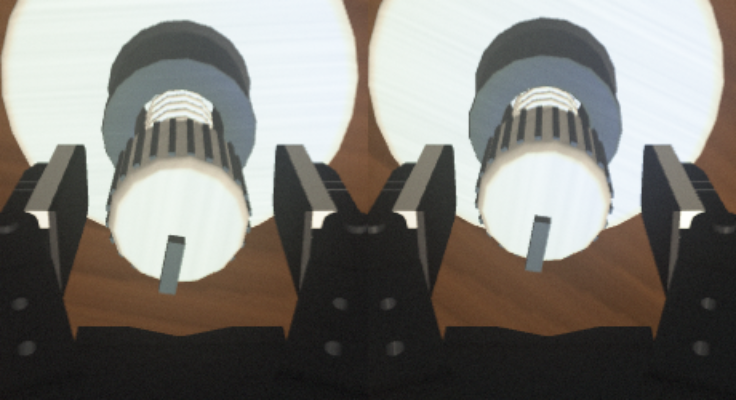

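The drop is confirmed: the knob top has sunk and shifted about 13 px. The turn is now between -0.6 and -0.1 rad, so I want about 6.6 rad forward, in two strokes of 3.3. I'll lower the hand 7 mm, grip and turn clockwise.

{"fn": "carry_out", "kwargs": {"series": [{"delta_rot":[0,0,0],"travel":[0,0,-0.28],"fingers":-0.2},{"delta_rot":[0,0,0],"travel":[0,0,0],"fingers":1},{"delta_rot":[0,0,0],"travel":[0,0,0],"fingers":1},{"delta_rot":[0,0,0],"travel":[0,0,0],"fingers":1}]}}

```text
clock: 7.95
tcp_pos: [0.5118, 0.0372, 0.1041]
orientation: [-0.0, -0.347, 0.938, -0.001]
wrist_force: [0.5, -4.6, -1.2]
finger_gap: 0.0324
grip_force: 40.6
```

{"fn": "carry_out", "kwargs": {"series": [{"delta_rot":[0,0,-1],"travel":[0,0,-0.0045],"fingers":1},{"delta_rot":[0,0,-1],"travel":[0,0,-0.0045],"fingers":1},{"delta_rot":[0,0,-1],"travel":[0,0,-0.0045],"fingers":1},{"delta_rot":[0,0,-1],"travel":[0,0,-0.0045],"fingers":1},{"delta_rot":[0,0,-1],"travel":[0,0,-0.0045],"fingers":1}]}}

```text
clock: 8.57
tcp_pos: [0.5116, 0.0376, 0.1035]
orientation: [-0.0, -0.103, 0.995, -0.0]
wrist_force: [0.4, -4.5, -1.3]
finger_gap: 0.0328
grip_force: 40.7
```

{"fn": "carry_out", "kwargs": {"series": [{"delta_rot":[0,0,-1],"travel":[0,0,-0.0045],"fingers":1},{"delta_rot":[0,0,-1],"travel":[0,0,-0.0045],"fingers":1},{"delta_rot":[0,0,-1],"travel":[0,0,-0.0045],"fingers":1},{"delta_rot":[0,0,-1],"travel":[0,0,-0.0045],"fingers":1},{"delta_rot":[0,0,-1],"travel":[0,0,-0.0045],"fingers":1}]}}

```text
clock: 9.2
tcp_pos: [0.5117, 0.0381, 0.103]
orientation: [0.0, 0.146, 0.989, 0.0]
wrist_force: [-0.0, -0.9, -2.1]
finger_gap: 0.033
grip_force: 40.7
```

```bash
python3 -c "
from h import *
chk('w5.png')"
```

```text
{'clock': np.float64(9.2), 'joint_pos': array([-0.083,  0.289, -0.365,  0.916,  0.001,  0.211]), 'tcp_pos': array([0.512, 0.038, 0.103]), 'wrist_force': array([-0.003, -0.929, -2.073]), 'finger_gap': np.float64(0.033)}
blob cols 242 325 bottom 344 area 4482
0.12 pred bottom 364 width 97 centre [285. 324.]
0.118 pred bottom 360 width 96 centre [285. 320.]
0.111 pred bottom 348 width 91 centre [285. 310.]
0.106 pred bottom 340 width 88 centre [285. 303.]
0.104 pred bottom 337 width 87 centre [284. 300.]
```

{"fn": "carry_out", "kwargs": {"series": [{"delta_rot":[0,0,-1],"travel":[0,0,-0.0045],"fingers":1},{"delta_rot":[0,0,-1],"travel":[0,0,-0.0045],"fingers":1},{"delta_rot":[0,0,-1],"travel":[0,0,-0.0045],"fingers":1},{"delta_rot":[0,0,-1],"travel":[0,0,-0.0045],"fingers":1},{"delta_rot":[0,0,-1],"travel":[0,0,-0.0045],"fingers":1}]}}

```text
clock: 9.88
tcp_pos: [0.5119, 0.0385, 0.1025]
orientation: [0.0, 0.386, 0.923, 0.001]
wrist_force: [1.3, -0.7, -0.8]
finger_gap: 0.0332
grip_force: 40.7
```

{"fn": "carry_out", "kwargs": {"series": [{"delta_rot":[0,0,-1],"travel":[0,0,-0.0045],"fingers":1},{"delta_rot":[0,0,-1],"travel":[0,0,-0.0045],"fingers":1},{"delta_rot":[0,0,-1],"travel":[0,0,-0.0045],"fingers":1},{"delta_rot":[0,0,-1],"travel":[0,0,-0.0045],"fingers":1},{"delta_rot":[0,0,-1],"travel":[0,0,-0.0045],"fingers":1}]}}

```text
clock: 10.5
tcp_pos: [0.5123, 0.0387, 0.1021]
orientation: [0.0, 0.602, 0.798, 0.001]
wrist_force: [1.5, 1.2, -1.7]
finger_gap: 0.0329
grip_force: 40.6
```

{"fn": "carry_out", "kwargs": {"series": [{"delta_rot":[0,0,-1],"travel":[0,0,-0.0045],"fingers":1},{"delta_rot":[0,0,-1],"travel":[0,0,-0.0045],"fingers":1},{"delta_rot":[0,0,-1],"travel":[0,0,-0.0045],"fingers":1},{"delta_rot":[0,0,-1],"travel":[0,0,-0.0045],"fingers":1},{"delta_rot":[0,0,-1],"travel":[0,0,-0.0045],"fingers":1}]}}

```text
clock: 11.12
tcp_pos: [0.5128, 0.0387, 0.1017]
orientation: [0.0, 0.781, 0.625, 0.002]
wrist_force: [3.0, 0.4, -2.1]
finger_gap: 0.0332
grip_force: 40.6
```

{"fn": "carry_out", "kwargs": {"series": [{"delta_rot":[0,0,-1],"travel":[0,0,-0.0045],"fingers":1},{"delta_rot":[0,0,-1],"travel":[0,0,-0.0045],"fingers":1},{"delta_rot":[0,0,-1],"travel":[0,0,-0.0045],"fingers":1},{"delta_rot":[0,0,-1],"travel":[0,0,-0.0045],"fingers":1},{"delta_rot":[0,0,-1],"travel":[0,0,-0.0045],"fingers":1}]}}

```text
clock: 11.75
tcp_pos: [0.5133, 0.0384, 0.1013]
orientation: [0.0, 0.911, 0.412, 0.002]
wrist_force: [3.6, -0.6, -2.3]
finger_gap: 0.0328
grip_force: 40.5
```

{"fn": "carry_out", "kwargs": {"series": [{"delta_rot":[0,0,-1],"travel":[0,0,-0.0045],"fingers":1},{"delta_rot":[0,0,-1],"travel":[0,0,-0.0045],"fingers":1},{"delta_rot":[0,0,-1],"travel":[0,0,-0.0045],"fingers":1},{"delta_rot":[0,0,0],"travel":[0,0,0],"fingers":1}]}}

```text
clock: 12.25
tcp_pos: [0.5134, 0.0382, 0.101]
orientation: [0.0, 0.962, 0.273, 0.002]
wrist_force: [5.0, 0.4, -2.2]
finger_gap: 0.0327
grip_force: 40.6
```

{"fn": "carry_out", "kwargs": {"series": [{"delta_rot":[0,0,0],"travel":[0,0,0],"fingers":-0.2},{"delta_rot":[0,0,0],"travel":[0,0,0],"fingers":-0.2},{"delta_rot":[0,0,0],"travel":[0,0,0],"fingers":-0.2}]}}

```text
clock: 12.62
tcp_pos: [0.511, 0.038, 0.1002]
orientation: [-0.0, 0.962, 0.272, -0.001]
wrist_force: [-0.1, 0.7, -0.3]
finger_gap: 0.051
grip_force: 0.0
```

```bash
python3 -c "
from h import *
chk('w6.png')
a=[cv2.imread('pics/%s.png'%n)[170:420,170:400] for n in('w5','w6')]
cv2.imwrite('pics/cmp2.png',cv2.resize(np.hstack(a),None,fx=1.6,fy=1.6))"
```

```text
{'clock': np.float64(12.625), 'joint_pos': array([-0.083,  0.292, -0.369,  0.911,  0.   ,  2.508]), 'tcp_pos': array([0.511, 0.038, 0.1  ]), 'wrist_force': array([-0.124,  0.701, -0.313]), 'finger_gap': np.float64(0.051)}
blob cols 230 327 bottom 339 area 4801
0.12 pred bottom 366 width 100 centre [282. 324.]
0.118 pred bottom 362 width 99 centre [282. 321.]
0.111 pred bottom 349 width 93 centre [282. 310.]
0.106 pred bottom 341 width 90 centre [282. 303.]
0.104 pred bottom 338 width 89 centre [282. 300.]
```

View pics/cmp2.png

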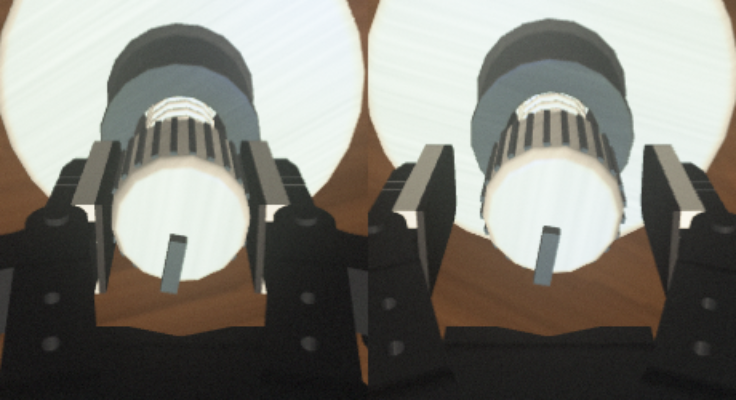

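The ridge kept its place relative to the fingers and the bolt sank as expected. Now I swing the open hand back 3.0 rad.

{"fn": "carry_out", "kwargs": {"series": [{"delta_rot":[0,0,1],"travel":[0,0,0],"fingers":-0.2},{"delta_rot":[0,0,1],"travel":[0,0,0],"fingers":-0.2},{"delta_rot":[0,0,1],"travel":[0,0,0],"fingers":-0.2},{"delta_rot":[0,0,1],"travel":[0,0,0],"fingers":-0.2},{"delta_rot":[0,0,1],"travel":[0,0,0],"fingers":-0.2}]}}

```text
clock: 13.3
tcp_pos: [0.5114, 0.0379, 0.1004]
orientation: [-0.0, 0.864, 0.503, -0.0]
wrist_force: [-0.5, -0.2, -0.3]
finger_gap: 0.0511
grip_force: 0.0
```

{"fn": "carry_out", "kwargs": {"series": [{"delta_rot":[0,0,1],"travel":[0,0,0],"fingers":-0.2},{"delta_rot":[0,0,1],"travel":[0,0,0],"fingers":-0.2},{"delta_rot":[0,0,1],"travel":[0,0,0],"fingers":-0.2},{"delta_rot":[0,0,1],"travel":[0,0,0],"fingers":-0.2},{"delta_rot":[0,0,1],"travel":[0,0,0],"fingers":-0.2}]}}

```text
clock: 13.92
tcp_pos: [0.5114, 0.0379, 0.1004]
orientation: [-0.0, 0.713, 0.701, -0.0]
wrist_force: [0.6, -0.2, -0.4]
finger_gap: 0.051
grip_force: 0.0
```

{"fn": "carry_out", "kwargs": {"series": [{"delta_rot":[0,0,1],"travel":[0,0,0],"fingers":-0.2},{"delta_rot":[0,0,1],"travel":[0,0,0],"fingers":-0.2},{"delta_rot":[0,0,1],"travel":[0,0,0],"fingers":-0.2},{"delta_rot":[0,0,1],"travel":[0,0,0],"fingers":-0.2},{"delta_rot":[0,0,1],"travel":[0,0,0],"fingers":-0.2}]}}

```text
clock: 14.55
tcp_pos: [0.5114, 0.0379, 0.1003]
orientation: [-0.0, 0.517, 0.856, -0.0]
wrist_force: [-0.3, 0.0, 0.3]
finger_gap: 0.0512
grip_force: 0.0
```

{"fn": "carry_out", "kwargs": {"series": [{"delta_rot":[0,0,1],"travel":[0,0,0],"fingers":-0.2},{"delta_rot":[0,0,1],"travel":[0,0,0],"fingers":-0.2},{"delta_rot":[0,0,1],"travel":[0,0,0],"fingers":-0.2},{"delta_rot":[0,0,1],"travel":[0,0,0],"fingers":-0.2},{"delta_rot":[0,0,1],"travel":[0,0,0],"fingers":-0.2}]}}

```text
clock: 15.18
tcp_pos: [0.5114, 0.0379, 0.1004]
orientation: [-0.0, 0.289, 0.957, 0.0]
wrist_force: [-0.4, 0.1, -0.9]
finger_gap: 0.0512
grip_force: 0.0
```

{"fn": "carry_out", "kwargs": {"series": [{"delta_rot":[0,0,1],"travel":[0,0,0],"fingers":-0.2},{"delta_rot":[0,0,1],"travel":[0,0,0],"fingers":-0.2},{"delta_rot":[0,0,1],"travel":[0,0,0],"fingers":-0.2},{"delta_rot":[0,0,1],"travel":[0,0,0],"fingers":-0.2},{"delta_rot":[0,0,1],"travel":[0,0,0],"fingers":-0.2}]}}

```text
clock: 15.8
tcp_pos: [0.5113, 0.0379, 0.1003]
orientation: [-0.0, 0.044, 0.999, 0.0]
wrist_force: [-0.5, -0.6, -0.0]
finger_gap: 0.0513
grip_force: 0.0
```

{"fn": "carry_out", "kwargs": {"series": [{"delta_rot":[0,0,1],"travel":[0,0,0],"fingers":-0.2},{"delta_rot":[0,0,1],"travel":[0,0,0],"fingers":-0.2},{"delta_rot":[0,0,1],"travel":[0,0,0],"fingers":-0.2},{"delta_rot":[0,0,1],"travel":[0,0,0],"fingers":-0.2},{"delta_rot":[0,0,1],"travel":[0,0,0],"fingers":-0.2}]}}

```text
clock: 16.42
tcp_pos: [0.5114, 0.0379, 0.1004]
orientation: [-0.0, -0.205, 0.979, 0.0]
wrist_force: [-0.3, 0.1, -0.3]
finger_gap: 0.0515
grip_force: 0.0
```

{"fn": "carry_out", "kwargs": {"series": [{"delta_rot":[0,0,0],"travel":[0,0,0],"fingers":-0.2},{"delta_rot":[0,0,0],"travel":[0,0,0],"fingers":1},{"delta_rot":[0,0,0],"travel":[0,0,0],"fingers":1},{"delta_rot":[0,0,0],"travel":[0,0,0],"fingers":1}]}}

```text
clock: 16.92
tcp_pos: [0.5118, 0.0374, 0.1006]
orientation: [0.0, -0.203, 0.979, -0.0]
wrist_force: [-0.8, -3.2, 1.9]
finger_gap: 0.033
grip_force: 40.0
```

```bash
python3 -c "
from h import *
chk('w7.png')"
```

```text
{'clock': np.float64(16.925), 'joint_pos': array([-0.083,  0.292, -0.368,  0.91 , -0.001, -0.491]), 'tcp_pos': array([0.512, 0.037, 0.101]), 'wrist_force': array([-0.841, -3.214,  1.854]), 'finger_gap': np.float64(0.033)}
blob cols 242 324 bottom 344 area 4309
0.12 pred bottom 370 width 99 centre [286. 329.]
0.118 pred bottom 366 width 98 centre [286. 326.]
0.111 pred bottom 354 width 93 centre [285. 315.]
0.106 pred bottom 345 width 89 centre [285. 307.]
0.104 pred bottom 342 width 88 centre [285. 305.]
```

Gripped again. Second forward stroke of 3.3 rad.

{"fn": "carry_out", "kwargs": {"series": [{"delta_rot":[0,0,-1],"travel":[0,0,-0.0045],"fingers":1},{"delta_rot":[0,0,-1],"travel":[0,0,-0.0045],"fingers":1},{"delta_rot":[0,0,-1],"travel":[0,0,-0.0045],"fingers":1},{"delta_rot":[0,0,-1],"travel":[0,0,-0.0045],"fingers":1},{"delta_rot":[0,0,-1],"travel":[0,0,-0.0045],"fingers":1}]}}

```text
clock: 17.6
tcp_pos: [0.5117, 0.0378, 0.1]
orientation: [0.0, 0.047, 0.999, 0.0]
wrist_force: [-0.7, -2.3, 1.9]
finger_gap: 0.0331
grip_force: 40.2
```

{"fn": "carry_out", "kwargs": {"series": [{"delta_rot":[0,0,-1],"travel":[0,0,-0.0045],"fingers":1},{"delta_rot":[0,0,-1],"travel":[0,0,-0.0045],"fingers":1},{"delta_rot":[0,0,-1],"travel":[0,0,-0.0045],"fingers":1},{"delta_rot":[0,0,-1],"travel":[0,0,-0.0045],"fingers":1},{"delta_rot":[0,0,-1],"travel":[0,0,-0.0045],"fingers":1}]}}

```text
clock: 18.23
tcp_pos: [0.5119, 0.0383, 0.0995]
orientation: [0.0, 0.293, 0.956, 0.001]
wrist_force: [1.0, 0.1, 0.8]
finger_gap: 0.0328
grip_force: 40.2
```

{"fn": "carry_out", "kwargs": {"series": [{"delta_rot":[0,0,-1],"travel":[0,0,-0.0045],"fingers":1},{"delta_rot":[0,0,-1],"travel":[0,0,-0.0045],"fingers":1},{"delta_rot":[0,0,-1],"travel":[0,0,-0.0045],"fingers":1},{"delta_rot":[0,0,-1],"travel":[0,0,-0.0045],"fingers":1},{"delta_rot":[0,0,-1],"travel":[0,0,-0.0045],"fingers":1}]}}

```text
clock: 18.85
tcp_pos: [0.5122, 0.0385, 0.099]
orientation: [0.0, 0.52, 0.854, 0.001]
wrist_force: [0.6, 0.9, 0.6]
finger_gap: 0.0326
grip_force: 40.1
```

{"fn": "carry_out", "kwargs": {"series": [{"delta_rot":[0,0,-1],"travel":[0,0,-0.0045],"fingers":1},{"delta_rot":[0,0,-1],"travel":[0,0,-0.0045],"fingers":1},{"delta_rot":[0,0,-1],"travel":[0,0,-0.0045],"fingers":1},{"delta_rot":[0,0,-1],"travel":[0,0,-0.0045],"fingers":1},{"delta_rot":[0,0,-1],"travel":[0,0,-0.0045],"fingers":1}]}}

```text
clock: 19.48
tcp_pos: [0.5126, 0.0386, 0.0985]
orientation: [0.0, 0.715, 0.699, 0.001]
wrist_force: [2.7, 0.8, -0.1]
finger_gap: 0.0325
grip_force: 40.1
```

{"fn": "carry_out", "kwargs": {"series": [{"delta_rot":[0,0,-1],"travel":[0,0,-0.0045],"fingers":1},{"delta_rot":[0,0,-1],"travel":[0,0,-0.0045],"fingers":1},{"delta_rot":[0,0,-1],"travel":[0,0,-0.0045],"fingers":1},{"delta_rot":[0,0,-1],"travel":[0,0,-0.0045],"fingers":1},{"delta_rot":[0,0,-1],"travel":[0,0,-0.0045],"fingers":1}]}}

```text
clock: 20.1
tcp_pos: [0.513, 0.0385, 0.098]
orientation: [0.0, 0.866, 0.5, 0.002]
wrist_force: [2.1, 0.7, -0.0]
finger_gap: 0.033
grip_force: 40.0
```

{"fn": "carry_out", "kwargs": {"series": [{"delta_rot":[0,0,-1],"travel":[0,0,-0.0045],"fingers":1},{"delta_rot":[0,0,-1],"travel":[0,0,-0.0045],"fingers":1},{"delta_rot":[0,0,-1],"travel":[0,0,-0.0045],"fingers":1},{"delta_rot":[0,0,-1],"travel":[0,0,-0.0045],"fingers":1},{"delta_rot":[0,0,-1],"travel":[0,0,-0.0045],"fingers":1}]}}

```text
clock: 20.72
tcp_pos: [0.5134, 0.0382, 0.0975]
orientation: [0.0, 0.963, 0.27, 0.002]
wrist_force: [3.1, -1.1, -0.4]
finger_gap: 0.033
grip_force: 40.0
```

{"fn": "carry_out", "kwargs": {"series": [{"delta_rot":[0,0,-1],"travel":[0,0,-0.0045],"fingers":1},{"delta_rot":[0,0,-1],"travel":[0,0,-0.0045],"fingers":1},{"delta_rot":[0,0,-1],"travel":[0,0,-0.0045],"fingers":1},{"delta_rot":[0,0,0],"travel":[0,0,0],"fingers":1},{"delta_rot":[0,0,0],"travel":[0,0,0],"fingers":1}]}}

```text
clock: 21.35
tcp_pos: [0.5134, 0.0379, 0.0973]
orientation: [0.0, 0.992, 0.126, 0.002]
wrist_force: [4.7, -1.1, -1.2]
finger_gap: 0.0326
grip_force: 40.0
```

```bash
python3 -c "
from h import *
chk('w8.png')
a=[cv2.imread('pics/%s.png'%n)[170:420,170:400] for n in('w7','w8')]
cv2.imwrite('pics/cmp3.png',cv2.resize(np.hstack(a),None,fx=1.6,fy=1.6))"
```

```text
{'clock': np.float64(21.35), 'joint_pos': array([-0.083,  0.296, -0.372,  0.9  ,  0.   ,  2.806]), 'tcp_pos': array([0.513, 0.038, 0.097]), 'wrist_force': array([ 4.688, -1.128, -1.21 ]), 'finger_gap': np.float64(0.033)}
blob cols 240 323 bottom 344 area 4407
0.12 pred bottom 377 width 102 centre [279. 336.]
0.118 pred bottom 373 width 100 centre [279. 332.]
0.111 pred bottom 360 width 95 centre [279. 320.]
0.106 pred bottom 351 width 91 centre [279. 313.]
0.104 pred bottom 348 width 90 centre [279. 310.]
```

View pics/cmp3.png

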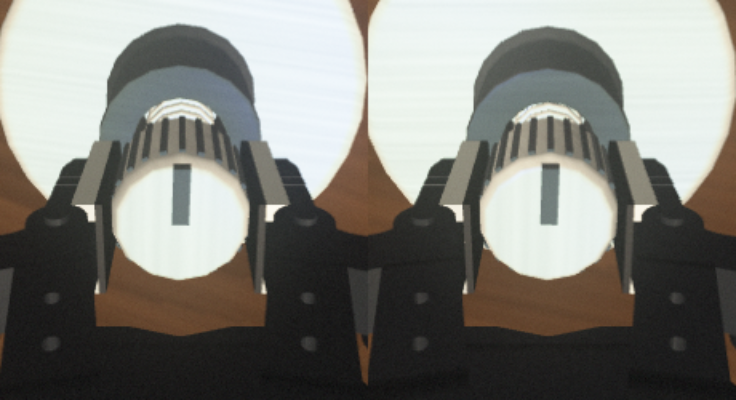

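The ridge did not slip in the grip, so the bolt has turned about 6.6 rad forward, is at rest and is still gripped at 40 N.

```bash
python3 -c "
from workcell import env
print(env.hand_in())"
```

```text
the job is handed in; nothing more can be done
None
```

I turned the bolt backward until it dropped, turned it forward about 6.6 rad to roughly one full turn past the thread start (estimated 6.0–6.5 rad), and handed it in at about 21 s still gripped at 40 N; no verdict was returned.

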